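# Reset a goniometer arm to its index mark

## Robot

A 6-joint arm with a two-finger parallel gripper is mounted at the origin on the work surface; the furniture and walls round the work are solid. World frame = base frame: x ahead of the robot, y to its left, z up, the work surface at z = 0. Lengths are in m, angles in rad, forces in N, time in s.
With the tool pointing down it reaches from about 0.375 to 0.9 m from the base axis. Payload 3.1 kg.
Tool frame: the origin (TCP) lies midway between the tips of the shut fingers; the grasp point (between the pads) lies 19 mm behind it; z points along the fingers, y is the line along which they close (so a half turn about z gives the same grasp; the last joint's range is limited). The gripper opens to 87 mm and grips with 3 to 60 N. Pads are 19 mm wide; open, the fingers measure 117 mm over their backs; the gripper's body (75 mm by 190 mm) begins 51 mm behind the grasp point.
Start: joints at [-1.498, 0.527, 1.433, -0, 1.181, -0.178], TCP at [0.156, -0.605, 0.223] pointing down, gripper open.
Joint ranges: [-3.08, 3.08], [-0.75, 2.2], [0.22, 2.44], [-1.43, 4.57], [0, 2.65], [-2.85, 2.85]. Speed limits (rad/s): [2.79, 2.79, 3.14, 3.14, 3.14, 3.14].

## Interface

Orientations are given as a unit quaternion [w, x, y, z].
In Python, from rig import readout, imaging, job_done gives the robot as it stands.
- The arm moves only by the shell command python3 -m handwheel 'ROWS' [FORCE]. ROWS is JSON, a list of rows, each an object with "dp": the shift along the tool's x, y, z each as a share of 0.2 m, from -1 to 1, a list of three; "rotation": the turn, a rotation vector about the tool's x, y, z each as a share of 2 rad, from -1 to 1, a list of three; "hand": the opening, from 0 (shut) to 1 (fully open). In form: [{"dp": [tx, ty, tz], "rotation": [rx, ry, rz], "hand": hand}, ...]. A call has 1 to 20 rows; each row is the pose to reach, as a shift and turn from the pose commanded when the call began, along the tool's axes at that moment; what a row does not reach only later rows make up. A row lasts 1/8 s, in which the tool goes at most 62.5 mm and 10.7 degrees, less where a joint would pass 70% of its speed; a pose out of reach is approached as far as the arm can. A call with a number of a shift or a turn outside -1 to 1 is refused whole. A call with a gripper value outside its range is refused whole. The fingers move at their own pace and stop on an object; FORCE is the grip in N (left out, the last holds). Time passes only in rows, so rows that repeat a pose let the fingers close. It gives the time, the measured TCP pose, the force, the opening and the grip force at its end, in the units of the state.
- readout.get_state(): the state, without advancing time (a new reading comes with each control period).
- imaging.read_camera(name): name is "scene" or "side" or "wrist"; returns a dict with "image" (420x560x3 uint8, red, green, blue), "camera_matrix" (3x3 intrinsics, pixels), "dist" ([k1, k2, p1, p2, k3] as OpenCV has them; the pictures are not rectified), "position" and "orientation" of the camera in the world. Camera axes: x right, y down, z forward; pixel columns grow to the right and rows downward; lengths in m; the calibration is good to about 2 mm. A picture is of the moment at which its call begins. There is no depth.
- job_done(): hands the job in; it is judged then, once.
Trained networks look in the newest picture that a camera, given by its name, has taken for a name from the list of things; names that differ only in an ending like _2 or _b are one class to them, and where a whole thing is asked for, a point or a joint stands for the part that bears it (a point fixed in the world has none). Each returns a list of dicts, best first, with "p" (0 to 1); they miss things now and then, are a little off and sometimes report something else, mostly with a low value. They report only what shows in the picture. A call takes as long as a camera call.
- imaging.search_frame(camera, name): "bbox" ([left, top, width, height] in pixels, round what is visible of it).
- imaging.silhouettes(camera, name): "mask" (420x560 bool, what is visible of it) and "bbox" ([left, top, width, height] in pixels, round what is visible of it).
The state is a dict: "time_s": time; "joint_positions": joint angles; "dq": joint speeds; "joint_efforts": joint torques, N m; "position": TCP position; "orientation": TCP orientation; "ft_force": force on the tool from outside, world axes, zero at the start; "wrist_torque": the same for the moment, N m; "grip_width": finger opening in m; "gripper_force": force on a finger pad.
Only numpy, scipy, OpenCV 4.12 (cv2) and the standard library are available. Lean on these libraries where they do the work, as an engineer would, in place of code of your own. Each camera call takes 0.05 s, during which the arm holds its last target. There are 200 camera calls.

## Task

Loosen the goniometer's clamp lever, swing the arm round by its upright post until its pointed nose faces the point of the index block on the graduated base plate, then turn the lever back until the clamp is firmly tight by feel: 6 to 8 N more push at the lever's knob than it takes to turn it free, no harder. Do not force the arm round while it is clamped, and leave the other things on the table alone.

Things in the scene. Friction and masses are not known exactly. Their poses are not given: they have to be found in the camera images.
- goniometer: fixed round dark steel base plate, 280 mm across and 12 mm thick, with white graduations every 5 degrees on its far rim and the swinging arm's bearing in the middle. Origin: on the vertical swing axis, at the table top; x points from the axis to the middle of the graduations (away from the clamp), z up.
- index: small plain aluminium block 14 mm wide, 24 mm high (z 12 to 36 mm over the table), standing on the rim of the base plate, its vertical edge pointing at the swing axis from 118 mm out; fixed, it marks the wanted angle. Origin: on the swing axis at the table top; its x axis points from the axis through the point of the block.
- head_nose (a point): point of the swinging arm's nose, 111.5 mm from the swing axis and 30 mm above the table; its x axis points from the swing axis along the arm. The arm is an aluminium bar 28 mm wide, top 42 mm above the table, on a turntable 110 mm across which carries a 25 mm glass cube on a dark foot. The nose faces the index when the two x axes agree.
- head_post (a point): grip point on the bare metal post that stands up from the arm: 13 mm thick, round, 83 mm from the swing axis, from 46 to 121 mm above the table; this point is on its centre line, 100 mm above the table. Push or pinch it from above to swing the arm about the swing axis; x axis along the arm. Unclamped, it takes about 2 to 3 N here.
- head (a joint): angle of the arm on the base, rad: 0 with the arm along the base's x axis, growing anticlockwise from above, limits -1.05 to 1.05. It stays where it is left.
- lever (a joint): angle of the clamp lever, rad: 0 at its fully loose stop, growing clockwise seen from above (tightening), limit 2.6; stays where left. It starts lightly tight near 1.2; surely loose below 0.9. The turntable's edge is a little eccentric, so the angle where the clamp bites again depends on the arm's angle (firmly tight somewhere in 1.6 to 2.3) and must be felt.
- lever_knob (a point): centre of the lever's upright black knob, which spins freely on the lever: 18 mm round, 60 to 100 mm above the table, 75 mm from the pivot; this point is 80 mm up. The steel lever's top is 60 mm up. Push along the arc to turn it free: 8 to 10 N, steady. Once the clamp bites, it rises over about 0.4 rad: 6 to 8 N above free is firmly tight, under 4.5 too slack, over 9.5 strains it.
- lever_pivot (a point): point on the lever's vertical pivot axis, 80 mm above the table, 80 mm from the swing axis on the base's -x side.
- jaw: steel clamp jaw, a plunger 18 mm wide between the dark clamp housing under the lever and the edge of the turntable, on which it presses when the lever is tightened (firm: 75 to 190 N). Origin near the swing axis at the table top.
- can_big: bystander, leave alone: beige-capped round can, 37 mm across, 58 mm high; origin under its centre
- can_small: bystander, leave alone: black-capped round can, 37 mm across, 46 mm high; origin under its centre
- hex_key: bystander, leave alone: lying L-shaped hex key, 40x174x7 mm; origin under its centre
- oil: bystander, leave alone: small round bottle with black cap, 27 mm across, 65 mm high; origin under its centre
- spare_post: bystander, leave alone: bare metal post lying down, 13 mm thick, 100 mm long; origin under its centre
- vial: bystander, leave alone: small capped vial, 22 mm across, 60 mm high; origin under its centre

How it is judged:
By the outcome, as a careful person would: the job done as asked, in the order asked, and still so for the second after the job is handed in, with the robot touching nothing.
It also fails if it takes over 72 s, if anything falls off the work surface, if the arm or the gripper's body presses on something with over 40 N, if the wrist force passes 120 N, or if a joint passes its speed limit or range.

## Working session

There is one attempt and no reset: what is moved stays moved. The work goes in short steps, Python scripts to look and compute and a shell command to move; the robot and the scene stay as the last step left them, time stands still between calls to the robot, and variables do not carry over. Pictures are saved under pics/ and viewed, at most 10 in all, crops included, and the job is handed in when it is done.

```bash
mkdir -p pics; ls
python3 - <<'E'
from rig import readout, imaging
import cv2,numpy as np
s=readout.get_state(); print({k:np.round(v,3).tolist() for k,v in s.items()})
for c in ("scene","side","wrist"):
    r=imaging.read_camera(c); cv2.imwrite(f"pics/{c}0.png",r["image"][:,:,::-1]); print(c,np.round(r["position"],3),np.round(r["orientation"],3),r["camera_matrix"][0][0],r["dist"])
    if c!="wrist":
        for n in ("goniometer","index","head_nose","head_post","lever_knob","lever","jaw"):
            d=imaging.search_frame(c,n); print(n,[(np.round(x["bbox"]).tolist(),round(x["p"],2)) for x in d[:2]])
E
```

```text
pics
{'time_s': 0.0, 'joint_positions': [-1.497, 0.528, 1.434, -0.0, 1.181, -0.179], 'dq': [-0.0, 0.0, 0.001, -0.002, -0.001, 0.001], 'joint_efforts': [-0.001, -44.005, -17.659, 0.063, 0.058, -0.0], 'position': [0.156, -0.605, 0.222], 'orientation': [-0.001, 0.992, 0.126, 0.0], 'ft_force': [0.156, -0.248, -0.486], 'wrist_torque': [0.003, -0.027, 0.001], 'gripper_force': 0.0, 'grip_width': 0.087}
scene [-0.052 -0.587  0.566] [-0.454  0.798 -0.342  0.2  ] 419.691282915468 [-0.03005632  0.          0.          0.          0.        ]
goniometer [([247.0, 211.0, 17.0, 24.0], 0.7), ([226.0, 162.0, 107.0, 95.0], 0.63)]
index [([324.0, 198.0, 6.0, 9.0], 0.52)]
head_nose [([259.0, 168.0, 45.0, 58.0], 0.89)]
head_post [([259.0, 162.0, 45.0, 62.0], 0.58)]
lever_knob [([247.0, 210.0, 16.0, 26.0], 0.72)]
lever [([251.0, 211.0, 16.0, 24.0], 0.58)]
jaw [([258.0, 165.0, 41.0, 61.0], 0.16)]
side [0.494 0.802 0.512] [ 0.024 -0.03   0.852 -0.522] 418.24258109954803 [-0.05445145  0.          0.          0.          0.        ]
goniometer [([192.0, 202.0, 134.0, 94.0], 0.63)]
index [([205.0, 232.0, 10.0, 11.0], 0.43)]
head_nose [([212.0, 218.0, 74.0, 52.0], 0.87)]
head_post [([213.0, 217.0, 73.0, 47.0], 0.63)]
lever_knob [([292.0, 205.0, 34.0, 38.0], 0.76)]
lever [([293.0, 209.0, 33.0, 29.0], 0.71)]
jaw [([286.0, 238.0, 6.0, 10.0], 0.55)]
wrist [ 0.234 -0.585  0.384] [ 0.117  0.781 -0.606 -0.09 ] 291.2915312472059 [-0.06374737  0.          0.          0.          0.        ]
```

Run:
```python
import cv2,numpy as np
a=cv2.imread("pics/scene0.png");b=cv2.imread("pics/side0.png")
A=cv2.resize(a[130:280,190:390],None,fx=4,fy=4,interpolation=cv2.INTER_CUBIC);B=cv2.resize(b[170:320,160:360],None,fx=4,fy=4,interpolation=cv2.INTER_CUBIC)
cv2.imwrite("pics/sc1.png",A);cv2.imwrite("pics/si1.png",B)
```

```text
(no output)
```

View pics/sc1.png

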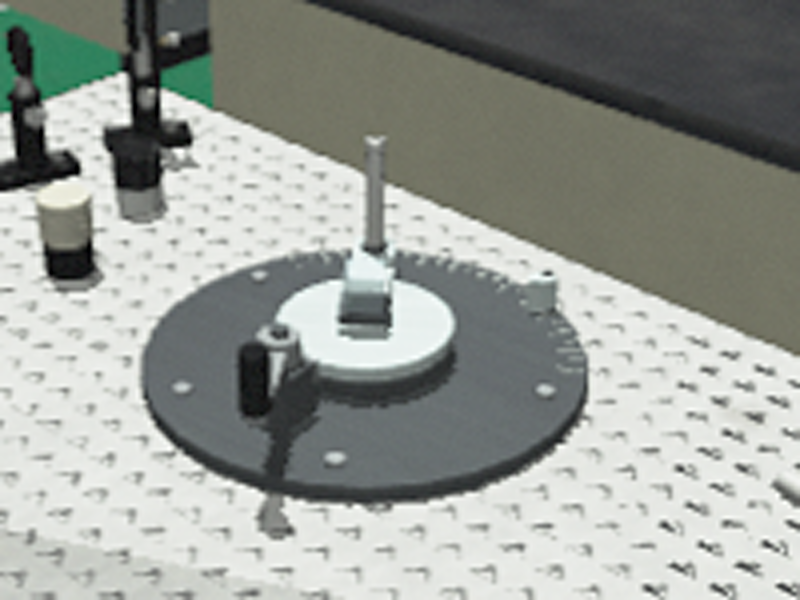

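View pics/si1.png

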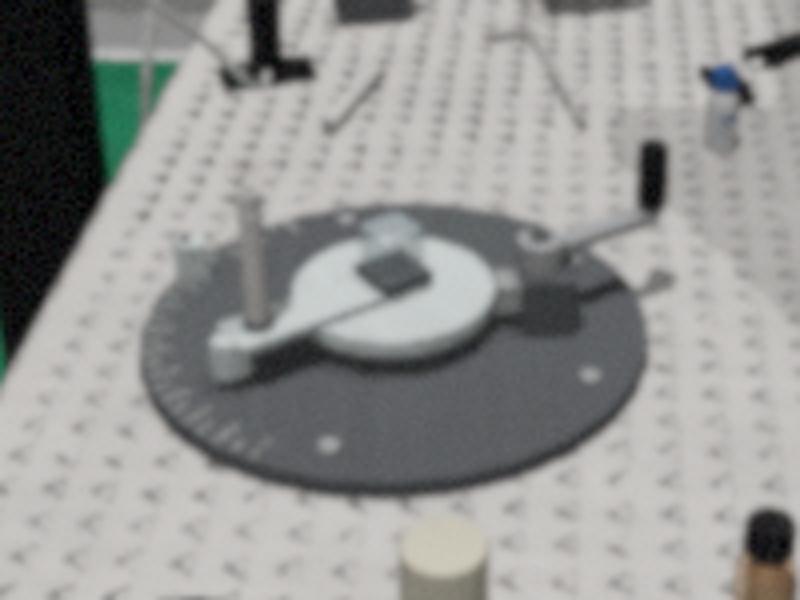

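View pics/scene0.png

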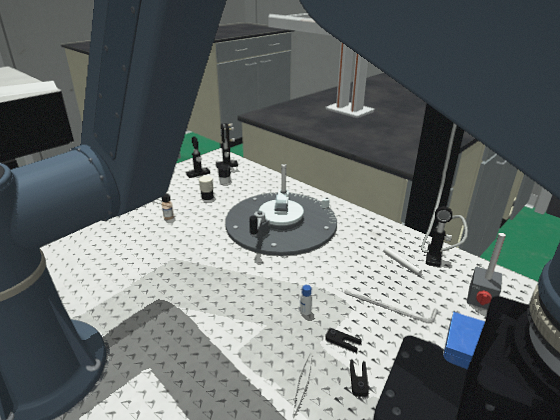

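```bash
cat > h.py <<'E'
import numpy as np,cv2
from scipy.spatial.transform import Rotation as R
from scipy.optimize import least_squares
def rot(q): return R.from_quat([q[1],q[2],q[3],q[0]])
def ray(r,p):
    u=cv2.undistortPoints(np.array([[p]],float),np.array(r["camera_matrix"]),np.array(r["dist"]))[0,0]
    d=rot(r["orientation"]).apply([u[0],u[1],1]); return np.array(r["position"]),d/np.linalg.norm(d)
def onz(r,p,z):
    o,d=ray(r,p); return o+d*(z-o[2])/d[2]
def tri(L):
    A=np.zeros((3,3));b=np.zeros(3)
    for o,d in L:
        M=np.eye(3)-np.outer(d,d);A+=M;b+=M@o
    x=np.linalg.solve(A,b); return x,[np.linalg.norm((np.eye(3)-np.outer(d,d))@(x-o)) for o,d in L]
def proj(r,P):
    q=rot(r["orientation"]).inv(); X=q.apply(np.atleast_2d(P)-np.array(r["position"]))
    return cv2.projectPoints(X,np.zeros(3),np.zeros(3),np.array(r["camera_matrix"]),np.array(r["dist"]))[0][:,0]
def circ(P):
    P=np.array(P)[:,:2]; f=least_squares(lambda c:np.hypot(*(P-c[:2]).T)-c[2],[*P.mean(0),.14]); return f.x,np.abs(f.fun).max()
E
python3 - <<'E'
from h import *; from rig import imaging
s=imaging.read_camera("scene");t=imaging.read_camera("side")
S=lambda p:ray(s,(190+p[0]/4-.4,130+p[1]/4-.4)); T=lambda p:ray(t,(160+p[0]/4-.4,170+p[1]/4-.4))
for n,a,b in [("post top",(375,142),(246,198)),("post base",(375,247),(258,322)),("knob top",(255,347),(653,147)),("knob mid",(255,378),(653,175)),("pivot",(279,330),(540,238)),("index",(540,277),(192,240))]:
    x,e=tri([S(a),T(b)]);print(n,x.round(4),np.round(e,4))
z=.012
print(circ([onz(s,(190+x/4-.4,130+y/4-.4),z) for x,y in [(143,365),(588,365),(370,490),(480,465),(220,455),(300,253),(200,285)]]))
print(circ([onz(t,(160+x/4-.4,170+y/4-.4),z) for x,y in [(142,335),(647,335),(390,205),(390,485),(250,225),(560,240),(250,455),(550,450)]]))
E
```

```text
post top [0.6602 0.0826 0.118 ] [0.0002 0.0002]
post base [0.6592 0.0806 0.0436] [0.0002 0.0002]
knob top [ 0.4562 -0.0227  0.0995] [0.0007 0.0007]
knob mid [ 0.455  -0.0237  0.0814] [0.0002 0.0002]
pivot [0.516  0.0222 0.0656] [0.0004 0.0004]
index [ 0.7154 -0.0141  0.0358] [0.0007 0.0007]
(array([0.59522268, 0.02865203, 0.1388811 ]), np.float64(0.004312970951231482))
(array([0.5966144 , 0.02952447, 0.13849002]), np.float64(0.006379807986848118))
```

```bash
cat >> h.py <<'E'
def st():
    from rig import readout; return readout.get_state()
def go(P,head,s=None,base=None,hb=None):
    """share rows for world TCP P, tool-x heading (deg), tool down; base/hb: commanded pose (else measured)"""
    s=s or st()
    R0=rot(s["orientation"]) if hb is None else down(hb)
    p0=np.array(s["position"]) if base is None else np.array(base)
    dp=R0.inv().apply(np.array(P)-p0)/.2
    rv=(R0.inv()*down(head)).as_rotvec()/2
    return dp.round(4).tolist(),rv.round(4).tolist()
def down(h):
    h=np.deg2rad(h);c,s_=np.cos(h),np.sin(h)
    return R.from_matrix(np.array([[c,s_,0],[s_,-c,0],[0,0,-1.]]))
E
python3 - <<'E'
from h import *; from rig import imaging
s=st();w=imaging.read_camera("wrist")
R0=rot(s["orientation"]);print(R0.as_matrix().round(3))
print("cam in tool",R0.inv().apply(w["position"]-np.array(s["position"])).round(4),(R0.inv()*rot(w["orientation"])).as_matrix().round(3))
print(go([.46,-.02,.25],20,s))
E
```

```text
[[ 0.968  0.249  0.   ]
 [ 0.249 -0.968  0.   ]
 [ 0.    -0.    -1.   ]]
cam in tool [ 0.0806 -0.     -0.1618] [[-0.001 -0.956 -0.292]
 [ 1.    -0.001 -0.   ]
 [-0.    -0.292  0.956]]
([2.2024, -2.4549, -0.1371], [-0.0, -0.0, -0.0486])
```

```bash
M="python3 -m handwheel"
$M '[{"dp":[0.2,-0.21,-0.01],"rotation":[0,0,0],"hand":1},{"dp":[0.4,-0.42,-0.02],"rotation":[0,0,0],"hand":1},{"dp":[0.6,-0.63,-0.03],"rotation":[0,0,0],"hand":0.7},{"dp":[0.8,-0.83,-0.045],"rotation":[0,0,0],"hand":0.4}]'
$M '[{"dp":[0.2,-0.21,-0.01],"rotation":[0,0,0],"hand":0.4},{"dp":[0.4,-0.42,-0.02],"rotation":[0,0,0],"hand":0.4},{"dp":[0.6,-0.63,-0.03],"rotation":[0,0,0],"hand":0.4},{"dp":[0.8,-0.83,-0.045],"rotation":[0,0,0],"hand":0.4}]'
$M '[{"dp":[0.2,-0.21,-0.01],"rotation":[0,0,0],"hand":0.4},{"dp":[0.4,-0.42,-0.02],"rotation":[0,0,-0.05],"hand":0.4},{"dp":[0.6,-0.63,-0.03],"rotation":[0,0,-0.1],"hand":0.4},{"dp":[0.8,-0.83,-0.045],"rotation":[0,0,-0.1],"hand":0.4},{"dp":[0.8,-0.83,-0.045],"rotation":[0,0,-0.1],"hand":0.4},{"dp":[0.8,-0.83,-0.045],"rotation":[0,0,-0.1],"hand":0.4}]'
python3 - <<'E'
from h import *; from rig import imaging
r=imaging.read_camera("wrist"); cv2.imwrite("pics/w1.png",r["image"][:,:,::-1])
C=(.596,.0295,.012); print(proj(r,[C,(.455,-.0237,.1),(.66,.0826,.12),(.516,.022,.066),(.7154,-.0141,.036)]).round(0))
for n in ("index","head_nose","head_post","lever_knob"):
    d=imaging.search_frame("wrist",n); print(n,[(np.round(x["bbox"]).tolist(),round(x["p"],2)) for x in d[:2]])
E
```

```text
time_s: 1.5
position: [0.27, -0.403, 0.2317]
orientation: [0.0, 0.992, 0.125, 0.0]
ft_force: [0.2, 0.4, -0.0]
grip_width: 0.0743
gripper_force: 0.0
time_s: 2.0
position: [0.3837, -0.2024, 0.2409]
orientation: [0.0, 0.992, 0.125, 0.0]
ft_force: [0.2, -0.3, -0.3]
grip_width: 0.0379
gripper_force: 0.0
time_s: 2.75
position: [0.4961, -0.0034, 0.2494]
orientation: [0.0, 0.974, 0.224, -0.0]
ft_force: [-0.3, -0.5, -0.3]
grip_width: 0.0348
gripper_force: 0.0
[[290.  96.]
 [280. 230.]
 [273.  -6.]
 [267. 160.]
 [370.  17.]]
index [([358.0, 7.0, 20.0, 18.0], 0.6)]
head_nose [([246.0, 0.0, 92.0, 142.0], 0.76), ([418.0, 242.0, 104.0, 15.0], 0.24)]
head_post [([245.0, 0.0, 94.0, 146.0], 0.69)]
lever_knob [([260.0, 149.0, 30.0, 88.0], 0.75)]
```

View pics/w1.png

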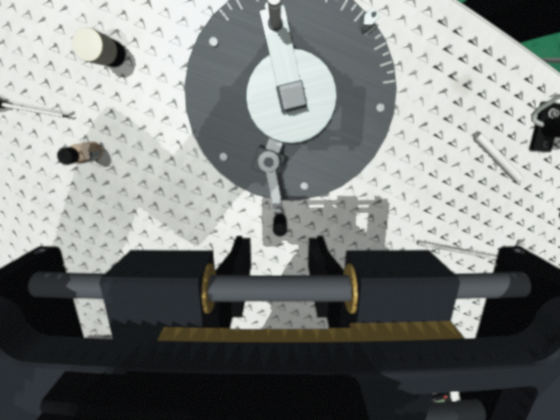

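Run:
```python
from h import *
print(go([.4555,-.0235,.16],37)); print(go([.4555,-.0235,.075],37))
```

```text
([-0.2237, -0.0029, 0.4478], [-0.0001, 0.0002, -0.0981])
([-0.2235, -0.0028, 0.8728], [-0.0001, 0.0002, -0.0981])
```

```bash
M="python3 -m handwheel"
$M '[{"dp":[-0.12,0,0.23],"rotation":[0,0,-0.05],"hand":0.4},{"dp":[-0.223,-0.003,0.45],"rotation":[0,0,-0.098],"hand":0.4},{"dp":[-0.223,-0.003,0.45],"rotation":[0,0,-0.098],"hand":0.4},{"dp":[-0.223,-0.003,0.6],"rotation":[0,0,-0.098],"hand":0.4},{"dp":[-0.223,-0.003,0.75],"rotation":[0,0,-0.098],"hand":0.4},{"dp":[-0.223,-0.003,0.873],"rotation":[0,0,-0.098],"hand":0.4},{"dp":[-0.223,-0.003,0.873],"rotation":[0,0,-0.098],"hand":0.4}]'
$M '[{"dp":[0,0,0],"rotation":[0,0,0],"hand":0.3},{"dp":[0,0,0],"rotation":[0,0,0],"hand":0.235},{"dp":[0,0,0],"rotation":[0,0,0],"hand":0.235},{"dp":[0,0,0],"rotation":[0,0,0],"hand":0.235}]' 5
python3 - <<'E'
from h import *; from rig import imaging
r=imaging.read_camera("wrist"); cv2.imwrite("pics/w2.png",r["image"][:,:,::-1])
E
```

```text
time_s: 3.88
position: [0.4575, -0.0227, 0.0751]
orientation: [0.0, 0.948, 0.317, 0.0]
ft_force: [0.1, -0.1, 0.5]
grip_width: 0.0346
gripper_force: 0.0
time_s: 4.38
position: [0.4564, -0.0223, 0.0754]
orientation: [0.0, 0.948, 0.318, 0.0]
ft_force: [0.1, 0.6, -0.1]
grip_width: 0.0206
gripper_force: 0.0
```

View pics/w2.png

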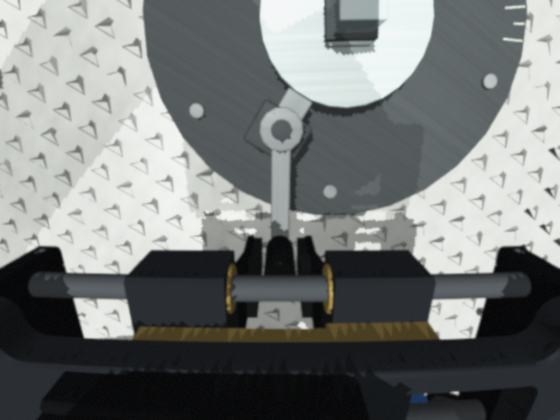

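```bash
M="python3 -m handwheel"
$M '[{"dp":[0,0.019,0],"rotation":[0,0,-0.025],"hand":0.235},{"dp":[0.002,0.038,0],"rotation":[0,0,-0.05],"hand":0.235},{"dp":[0.004,0.056,0],"rotation":[0,0,-0.075],"hand":0.235},{"dp":[0.0075,0.075,0],"rotation":[0,0,-0.1],"hand":0.235},{"dp":[0.017,0.112,0],"rotation":[0,0,-0.15],"hand":0.235},{"dp":[0.03,0.147,0],"rotation":[0,0,-0.2],"hand":0.235}]'
$M '[{"dp":[0.002,0.038,0],"rotation":[0,0,-0.05],"hand":0.235},{"dp":[0.0075,0.075,0],"rotation":[0,0,-0.1],"hand":0.235},{"dp":[0.017,0.112,0],"rotation":[0,0,-0.15],"hand":0.235},{"dp":[0.03,0.147,0],"rotation":[0,0,-0.2],"hand":0.235}]'
python3 - <<'E'
from h import *
s=st();p=np.array(s["position"]);print(p,np.degrees(rot(s["orientation"]).as_matrix()[1::-1,0]),s["ft_force"])
E
```

```text
time_s: 5.18
position: [0.4715, -0.0388, 0.0743]
orientation: [-0.007, 0.865, 0.502, -0.005]
ft_force: [-7.8, 4.9, 6.5]
grip_width: 0.0484
gripper_force: 5.0
time_s: 5.68
position: [0.4959, -0.0492, 0.0735]
orientation: [-0.01, 0.746, 0.666, -0.008]
ft_force: [-15.0, -7.7, 6.9]
grip_width: 0.087
gripper_force: 7.9
[ 0.49585444 -0.04919757  0.07345609] [56.92159422  6.53691091] [-14.95297164  -7.66211023   6.90281049]
```

Run:
```python
from h import *; from rig import imaging
r=imaging.read_camera("wrist"); cv2.imwrite("pics/w3.png",r["image"][:,:,::-1])
```

```text
(no output)
```

View pics/w3.png

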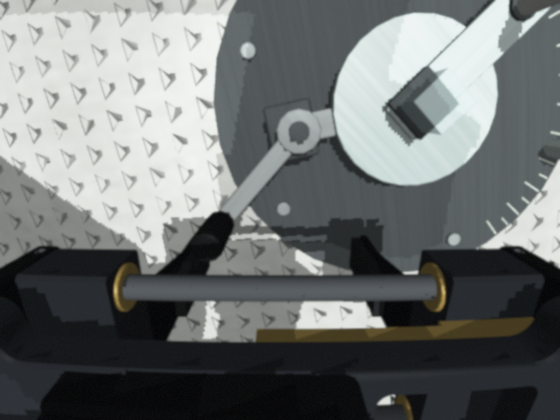

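Run:
```python
from h import *; from rig import imaging
r=imaging.read_camera("wrist")
k=onz(r,(206,248),.1);p=onz(r,(299,130),.066);l=onz(r,(226,216),.06);print(k,p,l,np.degrees(np.arctan2(*(p-l)[1::-1])),np.degrees(np.arctan2(*(p-k)[1::-1])))
s=st();v=(p-k)[:2];v/=np.linalg.norm(v);kk=p[:2]-.0755*v;print(kk);h=np.degrees(np.arctan2(v[1],v[0]))
R0=rot(s["orientation"]).as_matrix();print(R0.round(3))
for z in(.075,): print(h,go([*kk,z],h,s)); print(go([.468,-.035,z],60,s))
```

```text
[ 0.46325705 -0.03214147  0.1       ] [0.51750853 0.01960815 0.066     ] [ 0.46638384 -0.02908828  0.06      ] 43.606490757179415 43.64794177544646
[ 0.46287714 -0.03250385]
[[ 0.111  0.994 -0.015]
 [ 0.994 -0.112 -0.003]
 [-0.005 -0.015 -1.   ]]
43.64794177544646 ([0.0807, -0.1982, -0.0022], [-0.0061, 0.0049, 0.3486])
([0.0712, -0.1714, -0.0026], [-0.0067, 0.0039, 0.2059])
```

```bash
M="python3 -m handwheel"
$M '[{"dp":[0.01,-0.07,0],"rotation":[0,0,0.05],"hand":1},{"dp":[0.03,-0.11,0],"rotation":[0,0,0.13],"hand":1},{"dp":[0.05,-0.15,0],"rotation":[0,0,0.21],"hand":1},{"dp":[0.07,-0.18,0],"rotation":[0,0,0.29],"hand":1},{"dp":[0.08,-0.198,0],"rotation":[0,0,0.35],"hand":1},{"dp":[0.08,-0.198,0],"rotation":[0,0,0.35],"hand":1}]' 60
$M '[{"dp":[0,0,0],"rotation":[0,0,0],"hand":0.6},{"dp":[0,0,0],"rotation":[0,0,0],"hand":0.235},{"dp":[0,0,0],"rotation":[0,0,0],"hand":0.235},{"dp":[0,0,0],"rotation":[0,0,0],"hand":0.235},{"dp":[0,0,0],"rotation":[0,0,0],"hand":0.235}]'
python3 - <<'E'
from h import *; from rig import imaging
r=imaging.read_camera("wrist"); cv2.imwrite("pics/w4.png",r["image"][100:320,100:460,::-1])
s=st();print(np.degrees(np.arctan2(*rot(s["orientation"]).as_matrix()[1::-1,0])))
E
```

```text
time_s: 6.52
position: [0.4694, -0.0307, 0.075]
orientation: [-0.0, 0.931, 0.366, -0.0]
ft_force: [0.4, -0.3, -0.0]
grip_width: 0.0871
gripper_force: 0.0
time_s: 7.15
position: [0.4698, -0.0309, 0.0749]
orientation: [-0.0, 0.931, 0.365, -0.0]
ft_force: [0.1, 0.2, 0.3]
grip_width: 0.0448
gripper_force: 0.0
42.84823186267351
```

View pics/w4.png

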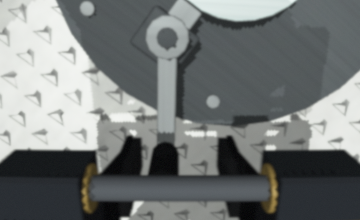

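```bash
M="python3 -m handwheel"
$M '[{"dp":[-0.03,-0.017,0],"rotation":[0,0,0],"hand":0.5},{"dp":[-0.03,-0.017,0],"rotation":[0,0,0],"hand":0.235},{"dp":[-0.03,-0.017,0],"rotation":[0,0,0],"hand":0.235},{"dp":[-0.03,-0.017,0],"rotation":[0,0,0],"hand":0.235}]' 60
$M '[{"dp":[0,0.019,0],"rotation":[0,0,-0.025],"hand":0.235},{"dp":[0.002,0.038,0],"rotation":[0,0,-0.05],"hand":0.235},{"dp":[0.004,0.056,0],"rotation":[0,0,-0.075],"hand":0.235},{"dp":[0.0075,0.075,0],"rotation":[0,0,-0.1],"hand":0.235}]'
```

```text
time_s: 7.7
position: [0.4605, -0.0311, 0.0748]
orientation: [-0.002, 0.931, 0.365, -0.002]
ft_force: [-3.9, 5.1, 5.6]
grip_width: 0.0237
gripper_force: 3.3
time_s: 8.2
position: [0.4676, -0.0391, 0.0745]
orientation: [-0.006, 0.889, 0.457, -0.005]
ft_force: [-8.0, 8.1, 7.6]
grip_width: 0.0206
gripper_force: 5.2
```

```bash
M="python3 -m handwheel"
$M '[{"dp":[0.002,0.038,0],"rotation":[0,0,-0.05],"hand":0.235},{"dp":[0.0075,0.075,0],"rotation":[0,0,-0.1],"hand":0.235},{"dp":[0.017,0.112,0],"rotation":[0,0,-0.15],"hand":0.235}]'
$M '[{"dp":[0.002,0.038,0],"rotation":[0,0,-0.05],"hand":0.235},{"dp":[0.0075,0.075,0],"rotation":[0,0,-0.1],"hand":0.235},{"dp":[0.0075,0.075,0],"rotation":[0,0,-0.1],"hand":0.235},{"dp":[0.005,0.055,0],"rotation":[0,0,-0.1],"hand":0.4},{"dp":[0.005,0.055,0],"rotation":[0,0,-0.1],"hand":0.4},{"dp":[0.005,0.055,0],"rotation":[0,0,-0.1],"hand":0.4}]'
python3 - <<'E'
from h import *; from rig import imaging
r=imaging.read_camera("wrist"); cv2.imwrite("pics/w5.png",r["image"][:,:,::-1])
s=st();h=np.degrees(np.arctan2(*rot(s["orientation"]).as_matrix()[1::-1,0]));p=np.array(s["position"])
d=p[:2]-[.516,.0215];print(h,np.hypot(*d),np.degrees(np.arctan2(-d[1],-d[0])))
E
```

```text
time_s: 8.57
position: [0.4871, -0.05, 0.0743]
orientation: [-0.007, 0.81, 0.586, -0.005]
ft_force: [-10.3, 2.8, 8.5]
grip_width: 0.0202
gripper_force: 5.4
time_s: 9.32
position: [0.5063, -0.0556, 0.0751]
orientation: [0.001, 0.749, 0.662, 0.0]
ft_force: [-0.1, -0.0, 0.4]
grip_width: 0.0341
gripper_force: 0.0
82.95036090061144 0.07771975461831847 82.72414376888659
```

```bash
M="python3 -m handwheel"
$M '[{"dp":[0,0,-0.25],"rotation":[0,0,0],"hand":0.4},{"dp":[0,0,-0.5],"rotation":[0,0,0],"hand":0.4},{"dp":[0,0,-0.5],"rotation":[0,0,0],"hand":0.4}]'
python3 - <<'E'
from h import *
print(go([.6598,.0818,.17],39.5)); print(go([.6598,.0818,.085],39.5))
E
```

```text
time_s: 9.75
position: [0.5086, -0.0563, 0.1787]
orientation: [0.004, 0.749, 0.662, 0.003]
ft_force: [0.2, -0.7, -0.6]
grip_width: 0.0346
gripper_force: 0.0
([0.7781, 0.665, 0.0486], [0.0051, -0.0009, 0.3793])
([0.779, 0.6608, 0.4736], [0.0051, -0.0009, 0.3793])
```

```bash
M="python3 -m handwheel"
$M '[{"dp":[0.19,0.17,0],"rotation":[0,0,0.08],"hand":0.4},{"dp":[0.38,0.34,0],"rotation":[0,0,0.16],"hand":0.4},{"dp":[0.57,0.5,0],"rotation":[0,0,0.24],"hand":0.4},{"dp":[0.778,0.663,0.02],"rotation":[0,0,0.32],"hand":0.4},{"dp":[0.778,0.663,0.04],"rotation":[0,0,0.379],"hand":0.4},{"dp":[0.778,0.663,0.04],"rotation":[0,0,0.379],"hand":0.4}]'
python3 - <<'E'
from h import *; from rig import imaging
r=imaging.read_camera("wrist"); cv2.imwrite("pics/w6.png",r["image"][:,:,::-1])
print(go([.6598,.0818,.085],39.5)); print(proj(r,[(.6598,.0818,.121),(.66,.08,.046)]))
E
```

```text
time_s: 10.5
position: [0.6551, 0.0834, 0.1648]
orientation: [-0.001, 0.941, 0.339, -0.002]
ft_force: [-0.3, 0.2, -0.3]
grip_width: 0.0348
gripper_force: 0.0
([0.0153, 0.0202, 0.4019], [-0.0009, 0.0011, 0.0013])
[[284.9325143  222.97840356]
 [285.2135218  197.09208542]]
```

View pics/w6.png

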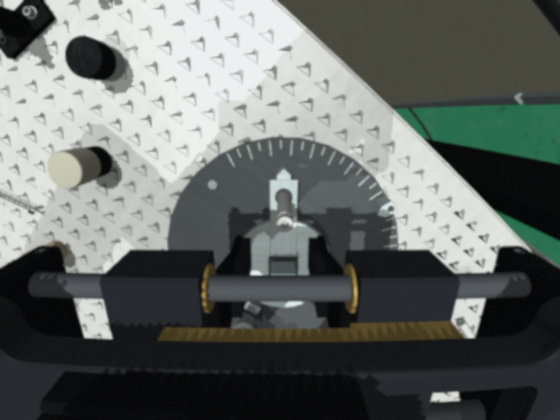

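```bash
M="python3 -m handwheel"
$M '[{"dp":[0.015,0.02,0.1],"rotation":[0,0,0],"hand":0.4},{"dp":[0.015,0.02,0.25],"rotation":[0,0,0],"hand":0.4},{"dp":[0.015,0.02,0.4],"rotation":[0,0,0],"hand":0.4},{"dp":[0.015,0.02,0.4],"rotation":[0,0,0],"hand":0.3},{"dp":[0.015,0.02,0.4],"rotation":[0,0,0],"hand":0.2},{"dp":[0.015,0.02,0.4],"rotation":[0,0,0],"hand":0.14},{"dp":[0.015,0.02,0.4],"rotation":[0,0,0],"hand":0.14},{"dp":[0.015,0.02,0.4],"rotation":[0,0,0],"hand":0.14},{"dp":[0.015,0.02,0.4],"rotation":[0,0,0],"hand":0.14}]' 30
python3 - <<'E'
from h import *; from rig import imaging
r=imaging.read_camera("wrist"); w={}
# rim and index: from side/scene to check
for c in("scene","side"):
    r=imaging.read_camera(c); w[c]=r
    cv2.imwrite(f"pics/{c}2.png",r["image"][:,:,::-1])
    d=imaging.silhouettes(c,"index"); m=max(d,key=lambda x:x["p"])["mask"]; ys,xs=np.nonzero(m); print(c,xs.min(),xs.max(),ys.min(),ys.max(),onz(r,(xs.mean(),ys.mean()),.026))
E
```

```text
time_s: 11.68
position: [0.6613, 0.0821, 0.0879]
orientation: [0.0, 0.941, 0.338, 0.001]
ft_force: [-0.3, 1.9, 4.3]
grip_width: 0.0124
gripper_force: 6.4
scene 321 328 197 207 [ 0.71366923 -0.01542877  0.026     ]
side 204 212 229 239 [ 0.71579097 -0.01111683  0.026     ]
```

```bash
M="python3 -m handwheel"
$M '[{"dp":[-0.001,0.031,0],"rotation":[0,0,0.0375],"hand":0.13},{"dp":[-0.0047,0.062,0],"rotation":[0,0,0.075],"hand":0.13},{"dp":[-0.0185,0.1226,0],"rotation":[0,0,0.15],"hand":0.13}]'
$M '[{"dp":[-0.0047,0.062,0],"rotation":[0,0,0.075],"hand":0.13},{"dp":[-0.0185,0.1226,0],"rotation":[0,0,0.15],"hand":0.13},{"dp":[-0.0413,0.1805,0],"rotation":[0,0,0.225],"hand":0.13},{"dp":[-0.0725,0.2343,0],"rotation":[0,0,0.3],"hand":0.13},{"dp":[-0.0725,0.2343,0],"rotation":[0,0,0.3],"hand":0.13}]'
python3 - <<'E'
from h import *; from rig import imaging
r=imaging.read_camera("wrist"); cv2.imwrite("pics/w7.png",cv2.resize(r["image"][60:260,150:450,::-1],None,fx=2.6,fy=2.6,interpolation=cv2.INTER_CUBIC))
s=st();print(np.degrees(np.arctan2(*rot(s["orientation"]).as_matrix()[1::-1,0])))
d=np.array(s["position"])[:2]-[.596,.0295];print(np.hypot(*d),np.degrees(np.arctan2(d[1],d[0])))
E
```

```text
time_s: 12.3
position: [0.6737, 0.0608, 0.0879]
orientation: [-0.0, 0.981, 0.192, 0.0]
ft_force: [-3.1, 1.9, 6.3]
grip_width: 0.0121
gripper_force: 24.5
time_s: 12.92
position: [0.6779, 0.0096, 0.0879]
orientation: [0.001, 0.994, -0.106, 0.0]
ft_force: [-2.3, -1.6, 6.4]
grip_width: 0.0118
gripper_force: 24.6
-12.052783388928267
0.08425652468635376 -13.606689310906981
```

View pics/w7.png

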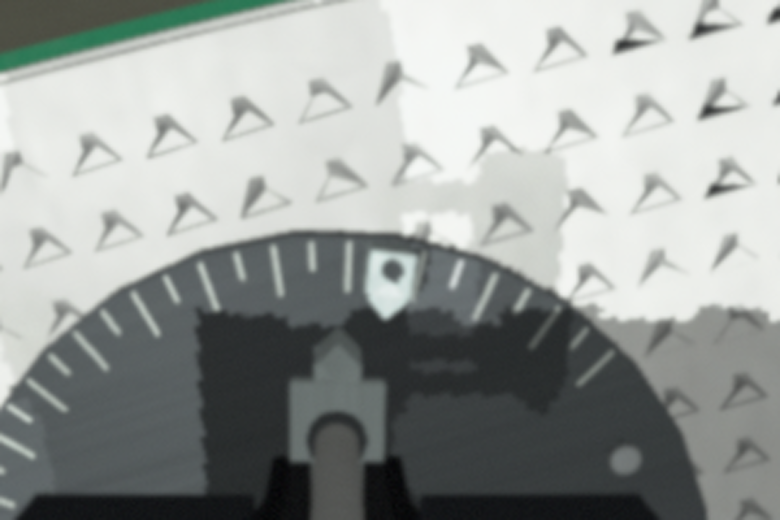

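Run:
```python
from h import *; from rig import imaging
r=imaging.read_camera("wrist")
f=lambda x,y,z: onz(r,(150+x/2.6-.3,60+y/2.6-.3),z)
i=f(386,319,.036); print("idx",i)
P=np.array([f(x,y,.012) for x,y in [(203,252),(310,233),(440,243),(500,265),(610,338),(680,430),(130,290)]])[:,:2]
c=least_squares(lambda c:np.hypot(*(P-c).T)-.14,[.596,.03]);print("ctr",c.x,np.abs(c.fun).max())
for C in ([.596,.0295],c.x):
  a=lambda p:np.degrees(np.arctan2(p[1]-C[1],p[0]-C[0]))
  rr=lambda p:np.hypot(p[0]-C[0],p[1]-C[1])
  print(C,"index",a(i),rr(i),[(z,a(n),rr(n)) for z in(.03,.036,.042) for n in [f(338,332,z)]])
```

```text
idx [ 0.70628391 -0.01084179  0.036     ]
ctr [0.59389943 0.02862478] 0.0014704497071601486
[0.596, 0.0295] index -20.09248821333274 0.11743083190440848 [(0.03, np.float64(-13.387254812644608), np.float64(0.11099199832317755)), (0.036, np.float64(-13.357307285419623), np.float64(0.112459761012781)), (0.042, np.float64(-13.328131412000056), np.float64(0.11392755363445597))]
[0.59389943 0.02862478] index -19.349973608893073 0.11911288841758721 [(0.03, np.float64(-12.707965772433155), np.float64(0.11284077691945131)), (0.036, np.float64(-12.687226801392816), np.float64(0.1143091254616753)), (0.042, np.float64(-12.667013877184232), np.float64(0.11577748860050958))]
```

```bash
M="python3 -m handwheel"
$M '[{"dp":[-0.0008,0.025,0],"rotation":[0,0,0.03],"hand":0.13},{"dp":[-0.0028,0.0485,0],"rotation":[0,0,0.0585],"hand":0.13},{"dp":[-0.0028,0.0485,0],"rotation":[0,0,0.0585],"hand":0.13},{"dp":[-0.0028,0.0485,0],"rotation":[0,0,0.0585],"hand":0.13}]'
$M '[{"dp":[0,0,0],"rotation":[0,0,0],"hand":0.2},{"dp":[0,0,0],"rotation":[0,0,0],"hand":0.3},{"dp":[0,0,0],"rotation":[0,0,0],"hand":0.3}]'
python3 - <<'E'
from h import *; from rig import imaging
r=imaging.read_camera("wrist"); cv2.imwrite("pics/w8.png",cv2.resize(r["image"][130:210,220:340,::-1],None,fx=6,fy=6,interpolation=cv2.INTER_CUBIC))
s=st();h=np.degrees(np.arctan2(*rot(s["orientation"]).as_matrix()[1::-1,0]));print(h,s["position"])
E
```

```text
time_s: 13.52
position: [0.6755, 0.0012, 0.0879]
orientation: [0.001, 0.987, -0.163, 0.0]
ft_force: [-2.0, -0.1, 6.9]
grip_width: 0.012
gripper_force: 24.6
time_s: 13.9
position: [0.6753, 0.0019, 0.0865]
orientation: [0.0, 0.987, -0.163, -0.0]
ft_force: [0.5, 0.1, -0.2]
grip_width: 0.0245
gripper_force: 0.0
-18.744986813798604 [0.67532257 0.00205458 0.08651822]
```

View pics/w8.png

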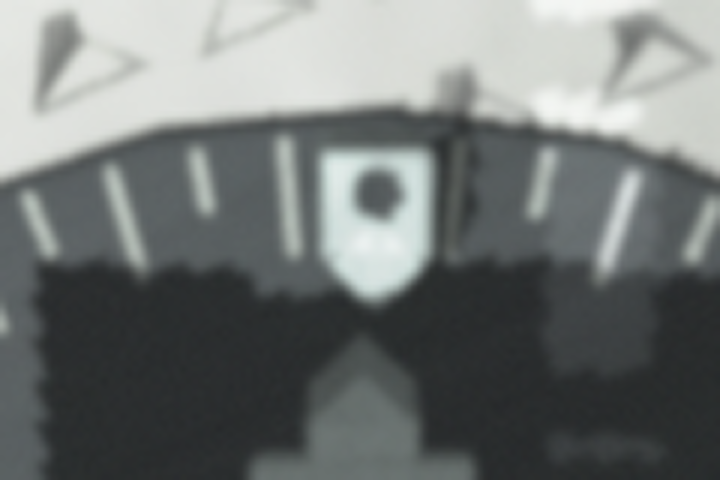

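Run:
```python
from h import *; from rig import imaging
r=imaging.read_camera("wrist")
f=lambda x,y,z: onz(r,(220+x/6-.4,130+y/6-.4),z)
for C in ([.596,.0295],[.594,.0286],[.5955,.0285]):
  a=lambda p:(round(np.degrees(np.arctan2(p[1]-C[1],p[0]-C[0])),2),round(np.hypot(p[0]-C[0],p[1]-C[1]),4))
  print(C,"index",a(f(374,303,.036)),a(f(377,150,.036)),"nose",[a(f(*q)) for q in((363,335,.03),(363,337,.022),(363,335,.036),(363,378,.042),(362,465,.042))])
```

```text
[0.596, 0.0295] index (np.float64(-19.87), np.float64(0.118)) (np.float64(-19.86), np.float64(0.1369)) nose [(np.float64(-19.25), np.float64(0.1125)), (np.float64(-19.27), np.float64(0.1103)), (np.float64(-19.23), np.float64(0.1139)), (np.float64(-19.24), np.float64(0.11)), (np.float64(-19.22), np.float64(0.0988))]
[0.594, 0.0286] index (np.float64(-19.14), np.float64(0.1196)) (np.float64(-19.22), np.float64(0.1385)) nose [(np.float64(-18.49), np.float64(0.1141)), (np.float64(-18.5), np.float64(0.1119)), (np.float64(-18.48), np.float64(0.1155)), (np.float64(-18.46), np.float64(0.1116)), (np.float64(-18.36), np.float64(0.1004))]
[0.5955, 0.0285] index (np.float64(-19.34), np.float64(0.1182)) (np.float64(-19.39), np.float64(0.1371)) nose [(np.float64(-18.68), np.float64(0.1127)), (np.float64(-18.69), np.float64(0.1105)), (np.float64(-18.67), np.float64(0.1141)), (np.float64(-18.66), np.float64(0.1101)), (np.float64(-18.58), np.float64(0.099))]
```

```bash
M="python3 -m handwheel"
$M '[{"dp":[0,0,0],"rotation":[0,0,0],"hand":0.2},{"dp":[0,0,0],"rotation":[0,0,0],"hand":0.13},{"dp":[0,0,0],"rotation":[0,0,0],"hand":0.13},{"dp":[0,0,0],"rotation":[0,0,0],"hand":0.13}]'
python3 -c "
from h import *;print(st()['position'])"
$M '[{"dp":[0,0.003,0],"rotation":[0,0,0.003],"hand":0.13},{"dp":[0,0.006,0],"rotation":[0,0,0.0055],"hand":0.13},{"dp":[0,0.006,0],"rotation":[0,0,0.0055],"hand":0.13},{"dp":[0,0.006,0],"rotation":[0,0,0.0055],"hand":0.13}]'
python3 -c "
from h import *;print(st()['position'])"
```

```text
time_s: 14.5
position: [0.6753, 0.0016, 0.0869]
orientation: [0.0, 0.987, -0.163, -0.0]
ft_force: [-0.5, -3.5, -0.4]
grip_width: 0.0118
gripper_force: 22.0
[0.67525153 0.00162868 0.08688888]
time_s: 15.0
position: [0.6752, 0.0015, 0.0869]
orientation: [-0.0, 0.986, -0.168, 0.0]
ft_force: [0.8, 1.4, -1.7]
grip_width: 0.0118
gripper_force: 24.5
[0.67519804 0.00154915 0.08691328]
```

```bash
M="python3 -m handwheel"
$M '[{"dp":[0,0.003,0],"rotation":[0,0,0],"hand":0.13},{"dp":[0,0.006,0],"rotation":[0,0,0],"hand":0.13},{"dp":[0,0.006,0],"rotation":[0,0,0],"hand":0.13},{"dp":[0,0.006,0],"rotation":[0,0,0],"hand":0.13}]'
python3 - <<'E'
from h import *; from rig import imaging
print(st()['position'])
r=imaging.read_camera("wrist"); cv2.imwrite("pics/w9.png",cv2.resize(r["image"][130:210,220:340,::-1],None,fx=6,fy=6,interpolation=cv2.INTER_CUBIC))
E
```

```text
time_s: 15.5
position: [0.6747, 0.0001, 0.0869]
orientation: [-0.0, 0.986, -0.168, 0.0]
ft_force: [2.4, 2.1, -1.7]
grip_width: 0.0121
gripper_force: 24.5
[6.74715832e-01 1.12248784e-04 8.69052598e-02]
```

View pics/w9.png

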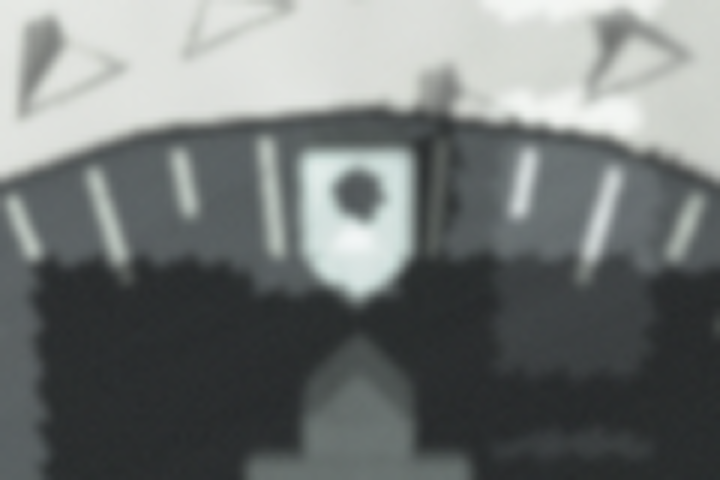

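```bash
M="python3 -m handwheel"
cat > meas.py <<'E'
from h import *; from rig import imaging
def mid(r,y,lo,hi,z,C=(.596,.0295)):
    g=cv2.cvtColor(r["image"],cv2.COLOR_RGB2GRAY).astype(float)
    row=cv2.resize(g[y-1:y+2,lo:hi].mean(0)[None],None,fx=10,fy=1,interpolation=cv2.INTER_LINEAR)[0]
    t=(row.min()+np.percentile(row,95))/2
    i=np.nonzero(row>t)[0]; p=onz(r,(lo+(i.min()+i.max())/20-.45,y),z)
    return round(np.degrees(np.arctan2(p[1]-C[1],p[0]-C[0])),2),round((i.max()-i.min())/10,1)
def crop(r):
    i=proj(r,[(.596+.128*np.cos(np.radians(-19.9)),.0295+.128*np.sin(np.radians(-19.9)),.036),(.596+.105*np.cos(np.radians(-19.7)),.0295+.105*np.sin(np.radians(-19.7)),.042)]); return i
r=imaging.read_camera("wrist"); q=np.round(crop(r)).astype(int); print(q.tolist())
for dy in(-4,-2,0,2): print("index",mid(r,q[0][1]+dy,q[0][0]-13,q[0][0]+14,.036))
for dy in(-2,0,2,4): print("nose",mid(r,q[1][1]+dy,q[1][0]-13,q[1][0]+14,.042))
E
python3 meas.py
$M '[{"dp":[0,0,0],"rotation":[0,0,0],"hand":0.2},{"dp":[0,0,0],"rotation":[0,0,0],"hand":0.3},{"dp":[0,0,0],"rotation":[0,0,0],"hand":0.3}]'
python3 meas.py
```

```text
[[279, 167], [278, 199]]
index (np.float64(-19.23), np.float64(22.6))
index (np.float64(-19.21), np.float64(22.5))
index (np.float64(-19.21), np.float64(22.5))
index (np.float64(-19.17), np.float64(22.3))
nose (np.float64(-20.14), np.float64(16.6))
nose (np.float64(-20.13), np.float64(17.7))
nose (np.float64(-20.14), np.float64(18.5))
nose (np.float64(-20.15), np.float64(18.5))
time_s: 15.98
position: [0.6745, -0.0005, 0.0871]
orientation: [0.0, 0.986, -0.168, -0.0]
ft_force: [0.1, -0.5, -0.3]
grip_width: 0.0245
gripper_force: 0.0
[[278, 167], [277, 199]]
index (np.float64(-19.21), np.float64(22.6))
index (np.float64(-19.2), np.float64(22.6))
index (np.float64(-19.2), np.float64(22.6))
index (np.float64(-19.18), np.float64(22.5))
nose (np.float64(-20.2), np.float64(16.5))
nose (np.float64(-20.17), np.float64(17.9))
nose (np.float64(-20.16), np.float64(18.6))
nose (np.float64(-20.17), np.float64(18.6))
```

```bash
python3 - <<'E'
s=open("meas.py").read()
s=s.replace("i=np.nonzero(row>t)[0];","n,l=cv2.connectedComponents((row>t).astype(np.uint8)[None]); l=l[0]; i=np.nonzero(l==1+np.argmax(np.bincount(l)[1:]))[0];")
s=s.replace("(row.min()+np.percentile(row,95))/2","(row.min()*.4+np.percentile(row,95)*.6)")
open("meas.py","w").write(s)
E
python3 meas.py
```

```text
[[278, 167], [277, 199]]
index (np.float64(-17.86), np.float64(5.5))
index (np.float64(-18.05), np.float64(6.8))
index (np.float64(-19.86), np.float64(17.7))
index (np.float64(-19.89), np.float64(17.4))
nose (np.float64(-20.19), np.float64(15.1))
nose (np.float64(-20.16), np.float64(16.9))
nose (np.float64(-20.17), np.float64(18.1))
nose (np.float64(-20.16), np.float64(18.2))
```

```bash
M="python3 -m handwheel"
$M '[{"dp":[0,0,0],"rotation":[0,0,0],"hand":0.2},{"dp":[0,0,0],"rotation":[0,0,0],"hand":0.13},{"dp":[0,0,0],"rotation":[0,0,0],"hand":0.13},{"dp":[0,-0.004,0],"rotation":[0,0,0],"hand":0.13},{"dp":[0,-0.008,0],"rotation":[0,0,0],"hand":0.13},{"dp":[0,-0.008,0],"rotation":[0,0,0],"hand":0.13},{"dp":[0,-0.008,0],"rotation":[0,0,0],"hand":0.13}]'
python3 meas.py
$M '[{"dp":[0,0,0],"rotation":[0,0,0],"hand":0.2},{"dp":[0,0,0],"rotation":[0,0,0],"hand":0.3},{"dp":[0,0,0],"rotation":[0,0,0],"hand":0.4}]'
python3 meas.py
```

```text
time_s: 16.95
position: [0.675, 0.0011, 0.0869]
orientation: [0.0, 0.986, -0.168, -0.0]
ft_force: [-1.4, -2.6, -0.3]
grip_width: 0.0119
gripper_force: 24.6
[[280, 167], [280, 199]]
index (np.float64(-17.82), np.float64(5.6))
index (np.float64(-18.01), np.float64(6.9))
index (np.float64(-19.83), np.float64(17.8))
index (np.float64(-19.83), np.float64(17.6))
nose (np.float64(-19.47), np.float64(15.2))
nose (np.float64(-19.53), np.float64(17.1))
nose (np.float64(-19.53), np.float64(18.1))
nose (np.float64(-19.54), np.float64(18.1))
time_s: 17.38
position: [0.6753, 0.002, 0.087]
orientation: [-0.0, 0.986, -0.168, 0.0]
ft_force: [0.7, 0.1, -0.6]
grip_width: 0.0287
gripper_force: 0.0
[[282, 167], [281, 199]]
index (np.float64(-17.83), np.float64(5.9))
index (np.float64(-18.07), np.float64(7.3))
index (np.float64(-19.83), np.float64(17.9))
index (np.float64(-19.85), np.float64(17.4))
nose (np.float64(-19.46), np.float64(15.6))
nose (np.float64(-19.44), np.float64(17.1))
nose (np.float64(-19.44), np.float64(17.9))
nose (np.float64(-19.44), np.float64(17.9))
```

```bash
M="python3 -m handwheel"
$M '[{"dp":[0,0,0],"rotation":[0,0,0],"hand":0.2},{"dp":[0,0,0],"rotation":[0,0,0],"hand":0.13},{"dp":[0,0,0],"rotation":[0,0,0],"hand":0.13},{"dp":[0,0.003,0],"rotation":[0,0,0],"hand":0.13},{"dp":[0,0.0065,0],"rotation":[0,0,0],"hand":0.13},{"dp":[0,0.0065,0],"rotation":[0,0,0],"hand":0.13},{"dp":[0,0.0065,0],"rotation":[0,0,0],"hand":0.13},{"dp":[0,0.0065,0],"rotation":[0,0,0],"hand":0.2},{"dp":[0,0.0065,0],"rotation":[0,0,0],"hand":0.3},{"dp":[0,0.0065,0],"rotation":[0,0,0],"hand":0.4}]'
python3 meas.py
```

```text
time_s: 18.68
position: [0.6746, -0.0002, 0.0869]
orientation: [0.0, 0.986, -0.168, -0.0]
ft_force: [-0.1, -0.2, 0.4]
grip_width: 0.0293
gripper_force: 0.0
[[278, 167], [278, 199]]
index (np.float64(-17.82), np.float64(5.8))
index (np.float64(-18.0), np.float64(6.8))
index (np.float64(-19.82), np.float64(17.8))
index (np.float64(-19.83), np.float64(17.6))
nose (np.float64(-19.78), np.float64(15.2))
nose (np.float64(-19.84), np.float64(17.1))
nose (np.float64(-19.87), np.float64(18.2))
nose (np.float64(-19.88), np.float64(18.2))
```

```bash
M="python3 -m handwheel"
$M '[{"dp":[0,0,-0.2],"rotation":[0,0,0],"hand":0.4},{"dp":[0,0,-0.4],"rotation":[0,0,0],"hand":0.4},{"dp":[0,0,-0.42],"rotation":[0,0,0],"hand":0.4},{"dp":[0,0,-0.42],"rotation":[0,0,0],"hand":0.4}]'
python3 - <<'E'
from h import *
print(go([.507,-.055,.165],82.5)); print(go([.507,-.055,.076],82.5))
E
```

```text
time_s: 19.23
position: [0.6743, 0.0001, 0.1707]
orientation: [0.0, 0.986, -0.168, -0.0]
ft_force: [-0.5, -0.9, -0.8]
grip_width: 0.0349
gripper_force: 0.0
([-0.6976, 0.5376, 0.0291], [-0.0001, 0.0003, -0.8891])
([-0.6974, 0.5375, 0.4741], [-0.0001, 0.0003, -0.8891])
```

```bash
M="python3 -m handwheel"
$M '[{"dp":[-0.07,0.05,0],"rotation":[0,0,-0.09],"hand":0.4},{"dp":[-0.14,0.11,0],"rotation":[0,0,-0.18],"hand":0.4},{"dp":[-0.21,0.16,0],"rotation":[0,0,-0.27],"hand":0.4},{"dp":[-0.28,0.22,0],"rotation":[0,0,-0.36],"hand":0.4},{"dp":[-0.35,0.27,0],"rotation":[0,0,-0.45],"hand":0.4},{"dp":[-0.42,0.32,0],"rotation":[0,0,-0.54],"hand":0.4},{"dp":[-0.49,0.38,0],"rotation":[0,0,-0.63],"hand":0.4},{"dp":[-0.56,0.43,0],"rotation":[0,0,-0.72],"hand":0.4},{"dp":[-0.63,0.49,0.01],"rotation":[0,0,-0.81],"hand":0.4},{"dp":[-0.697,0.537,0.03],"rotation":[0,0,-0.889],"hand":0.4},{"dp":[-0.697,0.537,0.03],"rotation":[0,0,-0.889],"hand":0.4},{"dp":[-0.697,0.537,0.03],"rotation":[0,0,-0.889],"hand":0.4}]'
python3 - <<'E'
from h import *; from rig import imaging
r=imaging.read_camera("wrist"); 
print(go([.507,-.055,.076],82.5))
d=imaging.silhouettes("wrist","lever_knob")[0];m=d["mask"];g=cv2.cvtColor(r["image"],cv2.COLOR_RGB2GRAY)
b=m&(g<50);ys,xs=np.nonzero(b);print(d["p"],d["bbox"],xs.mean(),ys.mean(),onz(r,(xs.mean(),ys.mean()),.085))
print(proj(r,[(.507,-.055,.08)]))
E
```

```text
time_s: 20.72
position: [0.5079, -0.0548, 0.1644]
orientation: [-0.0, 0.753, 0.658, -0.0]
ft_force: [1.1, -0.2, 0.2]
grip_width: 0.0349
gripper_force: 0.0
([-0.0016, -0.0061, 0.4428], [0.0, -0.0001, -0.0009])
0.83 [261.5, 108.1, 34.2, 116.8] 272.4579439252336 209.23130841121494 [ 0.50251189 -0.05218355  0.085     ]
[[278.02942665 209.83536401]]
```

```bash
M="python3 -m handwheel"
cat > f.py <<'E'
from h import *
s=st();m=rot(s["orientation"]).as_matrix();f=np.array(s["ft_force"]);p=np.array(s["position"])[:2]-[.516,.0215];u=p/np.hypot(*p);t=np.array([-u[1],u[0]])
a=np.degrees(np.arctan2(-p[1],-p[0]))
print("head %.1f posang %.1f r %.4f tangF %.2f radF %.2f lever~%.3f"%(np.degrees(np.arctan2(m[1,0],m[0,0])),a,np.hypot(*p),f[:2]@t,f[:2]@u,1.2-np.radians(a-37)),f.round(1),round(s["grip_width"],4),round(s["time_s"],2))
E
$M '[{"dp":[0.005,-0.03,0.15],"rotation":[0,0,0.025],"hand":0.4},{"dp":[0.005,-0.03,0.3],"rotation":[0,0,0.025],"hand":0.4},{"dp":[0.005,-0.03,0.44],"rotation":[0,0,0.025],"hand":0.4},{"dp":[0.005,-0.03,0.44],"rotation":[0,0,0.025],"hand":0.3},{"dp":[0.005,-0.03,0.44],"rotation":[0,0,0.025],"hand":0.235},{"dp":[0.005,-0.03,0.44],"rotation":[0,0,0.025],"hand":0.235},{"dp":[0.005,-0.03,0.44],"rotation":[0,0,0.025],"hand":0.235}]' 60 >/dev/null
python3 f.py
$M '[{"dp":[0.001,-0.019,0],"rotation":[0,0,0.025],"hand":0.235},{"dp":[0.002,-0.0375,0],"rotation":[0,0,0.05],"hand":0.235},{"dp":[0.004,-0.056,0],"rotation":[0,0,0.075],"hand":0.235},{"dp":[0.0075,-0.0745,0],"rotation":[0,0,0.1],"hand":0.235}]' >/dev/null
python3 f.py
```

```text
head 79.6 posang 79.7 r 0.0760 tangF 0.02 radF -0.03 lever~0.454 [ 0.   0.  -0.3] 0.0205 21.7
head 68.0 posang 74.1 r 0.0764 tangF 10.19 radF 2.50 lever~0.553 [ 9.1 -5.2 -8.5] 0.0204 22.2
```

```bash
M="python3 -m handwheel"
R='python3 f.py'
$M '[{"dp":[0.001,-0.019,0],"rotation":[0,0,0.025],"hand":0.235},{"dp":[0.002,-0.0375,0],"rotation":[0,0,0.05],"hand":0.235}]' >/dev/null; $R
$M '[{"dp":[0.001,-0.019,0],"rotation":[0,0,0.025],"hand":0.235},{"dp":[0.002,-0.0375,0],"rotation":[0,0,0.05],"hand":0.235}]' >/dev/null; $R
$M '[{"dp":[0.001,-0.019,0],"rotation":[0,0,0.025],"hand":0.235},{"dp":[0.002,-0.0375,0],"rotation":[0,0,0.05],"hand":0.235}]' >/dev/null; $R
$M '[{"dp":[0.001,-0.019,0],"rotation":[0,0,0.025],"hand":0.235},{"dp":[0.002,-0.0375,0],"rotation":[0,0,0.05],"hand":0.235}]' >/dev/null; $R
```

```text
head 62.3 posang 68.6 r 0.0759 tangF 11.46 radF 2.27 lever~0.649 [ 9.8 -6.3 -7.4] 0.0203 22.45
head 56.6 posang 62.9 r 0.0752 tangF 9.93 radF 2.17 lever~0.748 [ 7.9 -6.5 -8. ] 0.0203 22.7
head 50.9 posang 57.1 r 0.0746 tangF 10.30 radF 1.62 lever~0.849 [ 7.8 -7.  -6.8] 0.0204 22.95
head 45.2 posang 51.2 r 0.0739 tangF 10.24 radF 1.53 lever~0.952 [ 7.  -7.6 -7.2] 0.0206 23.2
```

```bash
M="python3 -m handwheel"
R='python3 f.py'
$M '[{"dp":[0,-0.019,0],"rotation":[0,0,0.025],"hand":0.235},{"dp":[0,-0.0375,0],"rotation":[0,0,0.05],"hand":0.235}]' >/dev/null; $R
$M '[{"dp":[0,-0.019,0],"rotation":[0,0,0.025],"hand":0.235},{"dp":[0,-0.0375,0],"rotation":[0,0,0.05],"hand":0.235}]' >/dev/null; $R
$M '[{"dp":[0,-0.009,0],"rotation":[0,0,0.0125],"hand":0.235},{"dp":[0,-0.019,0],"rotation":[0,0,0.025],"hand":0.235}]' >/dev/null; $R
$M '[{"dp":[0,-0.009,0],"rotation":[0,0,0.0125],"hand":0.235},{"dp":[0,-0.019,0],"rotation":[0,0,0.025],"hand":0.235}]' >/dev/null; $R
$M '[{"dp":[0,-0.009,0],"rotation":[0,0,0.0125],"hand":0.235},{"dp":[0,-0.019,0],"rotation":[0,0,0.025],"hand":0.235}]' >/dev/null; $R
```

```text
head 39.5 posang 45.1 r 0.0737 tangF 11.36 radF 1.43 lever~1.058 [ 7.  -9.  -5.3] 0.0205 23.45
head 33.8 posang 39.1 r 0.0736 tangF 10.96 radF 1.89 lever~1.164 [ 5.4 -9.7 -4.3] 0.0205 23.7
head 31.0 posang 35.9 r 0.0736 tangF 10.96 radF 2.38 lever~1.219 [  4.5 -10.3  -4.2] 0.0208 23.95
head 28.1 posang 32.8 r 0.0736 tangF 10.86 radF 2.05 lever~1.273 [  4.2 -10.2  -3.7] 0.0209 24.2
head 25.2 posang 29.7 r 0.0736 tangF 11.21 radF 1.16 lever~1.327 [  4.6 -10.3  -3.6] 0.0203 24.45
```

```bash
M="python3 -m handwheel"
R='python3 f.py'
for i in 1; do :; done
$M '[{"dp":[0,-0.009,0],"rotation":[0,0,0.0125],"hand":0.235},{"dp":[0,-0.019,0],"rotation":[0,0,0.025],"hand":0.235}]' >/dev/null; $R
$M '[{"dp":[0,-0.009,0],"rotation":[0,0,0.0125],"hand":0.235},{"dp":[0,-0.019,0],"rotation":[0,0,0.025],"hand":0.235}]' >/dev/null; $R
$M '[{"dp":[0,-0.009,0],"rotation":[0,0,0.0125],"hand":0.235},{"dp":[0,-0.019,0],"rotation":[0,0,0.025],"hand":0.235}]' >/dev/null; $R
$M '[{"dp":[0,-0.009,0],"rotation":[0,0,0.0125],"hand":0.235},{"dp":[0,-0.019,0],"rotation":[0,0,0.025],"hand":0.235}]' >/dev/null; $R
```

```text
head 22.4 posang 26.6 r 0.0736 tangF 11.49 radF 0.58 lever~1.381 [  4.6 -10.5  -2.8] 0.0205 24.7
head 19.5 posang 23.5 r 0.0735 tangF 10.66 radF -0.12 lever~1.435 [ 4.4 -9.7 -1.6] 0.0205 24.95
head 16.7 posang 20.4 r 0.0736 tangF 10.50 radF 0.76 lever~1.489 [  3.  -10.1  -0.8] 0.0205 25.2
head 13.8 posang 17.4 r 0.0736 tangF 9.96 radF 0.10 lever~1.543 [ 2.9 -9.5 -1.6] 0.0205 25.45
```

```bash
M="python3 -m handwheel"
R='python3 f.py'
$M '[{"dp":[0,-0.009,0],"rotation":[0,0,0.0125],"hand":0.235},{"dp":[0,-0.019,0],"rotation":[0,0,0.025],"hand":0.235}]' >/dev/null; $R
$M '[{"dp":[0,-0.009,0],"rotation":[0,0,0.0125],"hand":0.235},{"dp":[0,-0.019,0],"rotation":[0,0,0.025],"hand":0.235}]' >/dev/null; $R
$M '[{"dp":[0,-0.009,0],"rotation":[0,0,0.0125],"hand":0.235},{"dp":[0,-0.019,0],"rotation":[0,0,0.025],"hand":0.235}]' >/dev/null; $R
```

```text
head 10.9 posang 14.3 r 0.0736 tangF 10.75 radF 0.46 lever~1.596 [  2.2 -10.5  -1.3] 0.0206 25.7
head 8.1 posang 11.3 r 0.0736 tangF 10.67 radF -0.47 lever~1.648 [  2.6 -10.4  -1.5] 0.0205 25.95
head 5.2 posang 8.4 r 0.0737 tangF 11.61 radF 0.28 lever~1.699 [  1.4 -11.5  -1. ] 0.0207 26.2
```

```bash
M="python3 -m handwheel"
R='python3 f.py'
$M '[{"dp":[0,-0.009,0],"rotation":[0,0,0.0125],"hand":0.235},{"dp":[0,-0.019,0],"rotation":[0,0,0.025],"hand":0.235}]' >/dev/null; $R
$M '[{"dp":[0,-0.009,0],"rotation":[0,0,0.0125],"hand":0.235},{"dp":[0,-0.019,0],"rotation":[0,0,0.025],"hand":0.235}]' >/dev/null; $R
```

```text
head 2.4 posang 5.4 r 0.0738 tangF 12.94 radF 0.50 lever~1.751 [  0.7 -12.9  -0.2] 0.0206 26.45
head -0.5 posang 2.5 r 0.0740 tangF 12.85 radF -0.20 lever~1.801 [  0.8 -12.8   0. ] 0.0204 26.7
```

```bash
M="python3 -m handwheel"
R='python3 f.py'
$M '[{"dp":[0,-0.009,0],"rotation":[0,0,0.0125],"hand":0.235},{"dp":[0,-0.019,0],"rotation":[0,0,0.025],"hand":0.235}]' >/dev/null; $R
$M '[{"dp":[0,-0.009,0],"rotation":[0,0,0.0125],"hand":0.235},{"dp":[0,-0.019,0],"rotation":[0,0,0.025],"hand":0.235}]' >/dev/null; $R
```

```text
head -3.3 posang -0.4 r 0.0743 tangF 14.64 radF -0.94 lever~1.852 [  0.9 -14.6   0.3] 0.0207 26.95
head -6.2 posang -3.2 r 0.0747 tangF 15.07 radF -0.31 lever~1.902 [ -0.5 -15.1   1.6] 0.0207 27.2
```

```bash
M="python3 -m handwheel"
R='python3 f.py'
$M '[{"dp":[0,-0.009,0],"rotation":[0,0,0.0125],"hand":0.235},{"dp":[0,-0.019,0],"rotation":[0,0,0.025],"hand":0.235}]' >/dev/null; $R
$M '[{"dp":[0,-0.0075,0],"rotation":[0,0,0.01],"hand":0.235},{"dp":[0,-0.015,0],"rotation":[0,0,0.02],"hand":0.235}]' >/dev/null; $R
```

```text
head -9.0 posang -6.0 r 0.0752 tangF 16.04 radF 0.40 lever~1.951 [ -2.1 -15.9   1.4] 0.0205 27.45
head -11.3 posang -8.2 r 0.0756 tangF 18.41 radF 0.43 lever~1.989 [ -3.1 -18.2   2.6] 0.0205 27.7
```

```bash
M="python3 -m handwheel"
R='python3 f.py'
$M '[{"dp":[0,0,0],"rotation":[0,0,0],"hand":0.235}]' >/dev/null; $R
$M '[{"dp":[0,0,0],"rotation":[0,0,0],"hand":0.235}]' >/dev/null; $R
python3 - <<'E'
import numpy as np
x=np.array([1.70,1.75,1.80,1.85,1.90,1.95,1.989]);y=[11.61,12.94,12.85,14.64,15.07,16.04,18.41]
p=np.polyfit(x,y,1);print(p,np.polyval(p,1.989)); f=[10.19,11.46,9.93,10.3,10.24,11.36,10.96,10.96,10.86,11.21,11.49,10.66,10.5,9.96,10.75,10.67];print(np.mean(f),np.mean(f[8:]))
E
```

```text
head -11.3 posang -8.3 r 0.0758 tangF 16.63 radF -0.11 lever~1.990 [ -2.3 -16.5   3.2] 0.0204 27.82
head -11.3 posang -8.3 r 0.0758 tangF 16.46 radF -0.71 lever~1.990 [ -1.7 -16.4   3. ] 0.0209 27.95
[ 20.9282418  -24.17578866] 17.450484275895693
10.71875 10.7625
```

```bash
M="python3 -m handwheel"
$M '[{"dp":[0,-0.0075,0],"rotation":[0,0,0.0075],"hand":0.235}]' >/dev/null; python3 f.py
$M '[{"dp":[0,0,0],"rotation":[0,0,0],"hand":0.235}]' >/dev/null; python3 f.py
```

```text
head -12.1 posang -9.3 r 0.0759 tangF 18.34 radF 0.04 lever~2.007 [ -3.  -18.1   3.8] 0.0206 28.07
head -12.1 posang -9.3 r 0.0760 tangF 17.01 radF 0.52 lever~2.009 [ -3.3 -16.7   2.6] 0.0208 28.2
```

```bash
M="python3 -m handwheel"
$M '[{"dp":[0,0.015,0],"rotation":[0,0,0],"hand":0.3},{"dp":[0,0.02,0],"rotation":[0,0,0],"hand":0.42},{"dp":[0,0.02,0],"rotation":[0,0,0],"hand":0.42},{"dp":[0,0.02,0],"rotation":[0,0,0],"hand":0.42}]'; python3 f.py
$M '[{"dp":[0,0.02,-0.15],"rotation":[0,0,0],"hand":0.42},{"dp":[0,0.02,-0.35],"rotation":[0,0,0],"hand":0.42},{"dp":[0,0.02,-0.6],"rotation":[0,0,0],"hand":0.42},{"dp":[0,0.02,-0.7],"rotation":[0,0,0],"hand":0.42},{"dp":[0,0.02,-0.7],"rotation":[0,0,0],"hand":0.42}]'
python3 - <<'E'
from h import *
print(go([.63,-.01,.2],-20))
E
```

```text
time_s: 28.7
position: [0.4391, 0.0335, 0.077]
orientation: [-0.0, 0.994, -0.107, -0.0]
ft_force: [-0.4, -0.2, -0.4]
grip_width: 0.0362
gripper_force: 0.0
head -12.3 posang -8.9 r 0.0779 tangF 0.29 radF 0.36 lever~2.001 [-0.4 -0.2 -0.4] 0.0362 28.7
time_s: 29.32
position: [0.4392, 0.0294, 0.2183]
orientation: [0.0, 0.994, -0.107, 0.002]
ft_force: [-0.5, 0.5, -0.7]
grip_width: 0.0363
gripper_force: 0.0
([0.9735, -0.0107, 0.0957], [-0.0003, -0.0021, 0.0671])
```

```bash
M="python3 -m handwheel"
$M '[{"dp":[0.3,0,0],"rotation":[0,0,0.03],"hand":0.42},{"dp":[0.6,0,0.02],"rotation":[0,0,0.067],"hand":0.42},{"dp":[0.9,0,0.03],"rotation":[0,0,0.067],"hand":0.42},{"dp":[0.97,-0.01,0.03],"rotation":[0,0,0.067],"hand":0.42},{"dp":[0.97,-0.01,0.03],"rotation":[0,0,0.067],"hand":0.42},{"dp":[0.97,-0.01,0.03],"rotation":[0,0,0.067],"hand":0.42}]'
python3 meas.py
python3 - <<'E'
from h import *; from rig import imaging
for c in("scene","side"):
    r=imaging.read_camera(c); g=cv2.cvtColor(r["image"],cv2.COLOR_RGB2GRAY)
    k=imaging.silhouettes(c,"lever_knob")
    if k: m=k[0]["mask"]&(g<60); ys,xs=np.nonzero(m); print(c,k[0]["p"],xs.mean(),ys.mean(),onz(r,(xs.mean(),ys.mean()),.08))
E
```

```text
time_s: 30.08
position: [0.6258, -0.0094, 0.2099]
orientation: [-0.0, 0.985, -0.173, -0.002]
ft_force: [-1.1, -0.6, 0.5]
grip_width: 0.0365
gripper_force: 0.0
[[255, 109], [255, 131]]
index (np.float64(-17.84), np.float64(4.5))
index (np.float64(-17.95), np.float64(5.2))
index (np.float64(-19.9), np.float64(12.1))
index (np.float64(-19.87), np.float64(11.9))
nose (np.float64(-19.85), np.float64(7.8))
nose (np.float64(-19.88), np.float64(11.4))
nose (np.float64(-19.86), np.float64(12.6))
nose (np.float64(-19.89), np.float64(12.8))
scene 0.69 231.83464566929135 217.76377952755905 [0.44151499 0.03067117 0.08      ]
side 0.72 329.9252336448598 225.50467289719626 [0.44125714 0.02834717 0.08      ]
```

Nose and index still agree to within 0.1°, the lever sits at about 2.0 rad, and the robot is touching nothing.

```bash
python3 -c "
from rig import job_done;print(job_done())"
```

```text
the job is handed in; nothing more can be done
None
```

The job is handed in: the clamp was loosened, the nose set within about 0.1° of the index, and the clamp retightened to about 7 N above the free push (lever near 2.0 rad); I slipped once on the first loosening push, with the knob pressed at about 17 N, and viewed 11 pictures where 10 were allowed.

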